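# Index the fixture to its load station and hold the offset lever level over the nest

### The arm

A 7-joint arm with a two-finger parallel gripper is mounted at the origin on a cart in front of the work surface, level with it; the furniture and walls round the work are solid. World frame = base frame: x ahead of the robot, y to its left, z up, the work surface at z = 0. Lengths are in m, angles in rad, forces in N, time in s.
With the tool pointing down it reaches from about 0.425 to 1.025 m from the base axis. Payload 3.6 kg.
Tool frame: the origin (TCP) lies midway between the tips of the shut fingers; the grasp point (between the pads) lies 19 mm behind it; z points along the fingers, y is the line along which they close (so a half turn about z gives the same grasp; the last joint's range is limited). The gripper opens to 85 mm and grips with 20 to 120 N. Pads are 22 mm wide; open, the fingers measure 114 mm over their backs; the gripper's body (76 mm by 85 mm) begins 54 mm behind the grasp point. The pads swing forward as they close: fully open they stand 13 mm farther back than shut.
Start: joints at [1.099, 0.591, 0.048, 1.609, -0.033, 0.943, -0.034], TCP at [0.268, -0.674, 0.194] pointing down, gripper open.
Joint ranges: [-2.69, 2.69], [-0.47, 2.24], [-1.27, 1.36], [0.19, 2.51], [-1.53, 4.68], [0.08, 2.07], [-3.09, 3.09]. Speed limits (rad/s): [2.57, 2.57, 3.14, 3.14, 3.14, 3.14, 3.14].

### API

Orientations are given as a 3x3 rotation matrix whose columns are the frame's x, y, z axes.
In Python, from cell import telemetry, eyes, order gives the robot as it stands.
- The arm moves only by the tool move_arm, never from a script. Its argument "increments" is a list of rows, each a list of 6 numbers: the shift along the tool's x, y, z scaled (see below), then the turn, a rotation vector about the tool's x, y, z scaled (see below). A call has 1 to 10 rows; each row is the pose to reach, as a shift and turn from the pose commanded when the call began, along the tool's axes at that moment, turning the shorter way round; what a row does not reach only later rows make up. The controller multiplies each number of a shift by 250 mm and each number of a turn by 180 degrees. A row lasts 1/12 s, in which the tool goes at most 41.7 mm and 7.16 degrees, less where a joint would pass 70% of its speed; a pose out of reach is approached as far as the arm can. A call with a number of a shift or a turn outside -1 to 1 is refused whole. A call with a gripper value outside its range is refused whole. "claw" is the opening, from -1 (shut) to 1 (fully open), set as the call begins (left out, the last holds). The fingers move at their own pace and stop on an object; "newtons" is the grip in N (left out, the last holds). Time passes only in rows, so rows that repeat a pose let the fingers close. It gives the time, the measured TCP pose, the force, the opening and the grip force at its end, in the units of the state.
- telemetry.get_state(): the state, without advancing time (a new reading comes with each control period).
- eyes.snapshot(name): name is "scene" or "top"; returns (picture, depth): 400x640x3 uint8, blue, green, red; 400x640 float32, m along the optical axis (not along the pixel's ray), 0 where there is no reading.
- eyes.camera_model(name): a dict with "vertical_fov" (degrees; the focal length in pixels is half the picture's height over the tangent of half this angle, whatever the lens; pixels are square), "cx", "cy" (the principal point, pixels), "D" ([k1, k2, p1, p2, k3] as OpenCV has them; the pictures are not rectified), "position" and "attitude" of the camera in the world. Camera axes: x right, y down, z forward; pixel columns grow to the right and rows downward; lengths in m; the calibration is good to about 2 mm. A picture is of the moment at which its call begins. camera_model takes no time and is no camera call.
- order.job_done(): hands the job in; it is judged then, once.
The state is a dict: "time_s": time; "joint_pos": joint angles; "joint_velocities": joint speeds; "joint_torque": joint torques, N m; "ee_pos": TCP position; "tool_rot": TCP orientation; "ft_force": force on the tool from outside, world axes, zero at the start; "torque": the same for the moment, N m; "gripper_width": finger opening in m; "finger_force": force on a finger pad.
Only numpy, scipy, OpenCV 4.12 (cv2) and the standard library are available. Lean on these libraries where they do the work, as an engineer would, in place of code of your own. Each camera call takes 0.05 s, during which the arm holds its last target. There are 200 camera calls.

### The job

Pull up the orange plunger knob of the indexing fixture, turn the head from the red-marked hole round to the green-marked hole and let the plunger drop fully home there. Then pick up the blue cast lever by its balance point and hold it level and still about 40 mm above the head's nest, lined up with it: big boss over the big seat, small eye over the small seat. Do not set it down: finish while still holding it there, and leave the solder spool, the screw dish and the blue screwdriver where they are.

Things in the scene. Friction and masses are not known exactly. Their poses are not given: they have to be found in the camera images.
- fixture: indexing fixture: fixed grey round base, radius 112 mm, on rubber feet, top at z = 20 mm, carrying a dark steel turning head (disc radius 64 mm, top at z = 34 mm). Origin: on the head's vertical turning axis, at worktop level. Two index holes in the base's top, 85 mm from the axis: load hole (green dot) along the base's own +y, parked hole (red dot) 1.05 rad clockwise of it seen from above
- turret (a joint): angle of the turning head, rad: 0 = plunger over the parked (red) hole, grows counter-clockwise seen from above, 1.05 = over the load (green) hole. Stops at -0.10 and 1.15. Light friction (0.06 N m); the plunger in a hole locks the head within about 0.02 rad
- plunger (a joint): lift of the index plunger, m: 0 = fully home in a hole, 0.016 = its 8 mm pin just clears the base's top, 0.024 = upper stop. A spring pushes it down, 4 N at 0 to 6.5 N at the top; released between the holes, the pin rests on the base at 0.016 and drops when it comes over a hole
- plunger_grip (a point): point on the axis of the plunger's upright round orange knob (24 mm diameter, 28 mm high, 49 to 77 mm above the worktop when home), 10 mm below its top. It stands on an ear of the head, 85 mm from the turning axis, and swivels freely about its own axis, so the gripper need not turn with the head. Below it: an 18 mm sleeve, top at 47 mm
- load_hole (a point): centre of the mouth of the load hole (green dot beside it), on the base's top, 20 mm above the worktop
- nest_boss (a point): centre of the top of the nest's big round seat (aluminium pillar, 56 mm diameter) on the head; top 51 mm above the worktop; turns with the head
- nest_eye (a point): centre of the top of the nest's small round seat (aluminium pillar, 36 mm diameter), 51 mm above the worktop; turns with the head. The seats are spaced like the lever's boss and eye; a lever lined up with them has its balance point over the turning axis
- lever: blue cast offset lever, about 0.5 kg, lying flat: straight bar along its x (x -53 to 51 mm, 14 mm wide, 10 to 30 mm above the underside); big boss (46 mm diameter, 40 mm high, centre x -56, y -16.4 mm); a branch bends to a small eye (26 mm diameter, 30 mm high, centre x 100, y 34 mm). Origin: on the underside's level, straight below the balance point; z up
- lever_balance (a point): the lever's balance point (its centre of mass): in the middle of the straight bar's width and height, 20 mm above the underside and 56 mm along the bar from the boss's centre. The bar is free of other features 30 mm either way along it
- lever_boss (a point): centre of the underside of the lever's big boss
- lever_eye (a point): centre of the underside of the lever's small eye
- spool: solder spool, 54 mm diameter, 40 mm high, standing on the worktop: leave alone. Origin: centre of its underside
- dish: round metal screw dish, 74 mm diameter, 17 mm high: leave alone. Origin: centre of its underside
- driver_blue: blue screwdriver lying on the worktop, 152 mm long, 13 mm thick: leave alone. Origin: centre of its underside

How it is judged:
On the way, in this order (a step that is already met when the one before it is completed fails the run):
1. the plunger is pulled up clear of the parked hole (value of joint plunger above 0.013 m), for 0.1 s.
2. the head is turned to the load hole and the plunger has dropped home (value of joint turret between 1.01 and 1.09 rad and value of joint plunger below 0.003 m), for 0.2 s.
3. the lever is lifted off the worktop in the gripper (height (world z) of lever_balance above 0.05 m and contact force between the fingers and lever above 2 N), for 0.2 s.
At the end, for the whole second after the job is handed in: Head at the load hole (within 0.04 rad), plunger home (under 3 mm); lever still, held by the fingers within 15 mm of its balance point, level within 4 degrees, clear of the fixture, boss 22 to 60 mm above its seat, boss and eye each within 12 mm sideways of their seats (all of step 2 and horizontal distance between lever_boss and nest_boss below 0.012 m and horizontal distance between lever_eye and nest_eye below 0.012 m and z of lever_boss in the frame of nest_boss between 0.022 and 0.06 m and angle between lever's own z axis and vertical below 0.07 rad and horizontal distance between the grasp point and lever_balance below 0.015 m and contact force between the fingers and lever above 2 N and contact force between lever and fixture below 0.2 N and linear speed of lever below 0.02 m/s); the arm keeps its last pose, push and grip.
It fails at once if the solder spool is shifted by more than 25 mm (distance of spool from where it was at the start of the episode above 0.025 m).
It fails at once if the screw dish is shifted by more than 25 mm (distance of dish from where it was at the start of the episode above 0.025 m).
It fails at once if the blue screwdriver is shifted by more than 25 mm (distance of driver_blue from where it was at the start of the episode above 0.025 m).
It also fails if it takes over 64 s, if anything falls off the work surface, if the arm or the gripper's body presses on something with over 40 N, if the wrist force passes 120 N, or if a joint passes its speed limit or range.

## Working session

There is one attempt and no reset: what is moved stays moved. The work goes in short steps, Python scripts to look and compute and a tool call to move; the robot and the scene stay as the last step left them, time stands still between calls to the robot, and variables do not carry over. Pictures are saved under pics/ and viewed, at most 10 in all, crops included, and the job is handed in when it is done.

Besides the shell and the picture viewer there is one more tool, called as name(argument=value, ...), one argument or row to a line, values as JSON. move_arm: Moves the arm, as the interface text tells. Shifts and turns lie within -1 to 1; 1 stands for 250 mm of shift or 180 degrees of turn. Its arguments: {"type":"object","properties":{"increments":{"type":"array"},"claw":{"type":"number"},"newtons":{"type":"number"}},"required":["increments"]}

```bash
mkdir -p pics; cat > h.py <<'E'
import numpy as np, cv2
from cell import telemetry, eyes, order
def K(m,h=400):
    f=h/2/np.tan(np.radians(m['vertical_fov'])/2)
    return np.array([[f,0,m['cx']],[0,f,m['cy']],[0,0,1]])
def snap(n):
    p,d=eyes.snapshot(n); cv2.imwrite(f'pics/{n}.raw.png',p); np.save(f'pics/{n}.npy',d); return p,d
def ray(n,uv):
    m=eyes.camera_model(n); u=cv2.undistortPoints(np.array(uv,float).reshape(-1,1,2),K(m),np.array(m['D'],float)).reshape(-1,2)
    R=np.array(m['attitude']); r=np.c_[u,np.ones(len(u))]@R.T
    return np.array(m['position']),r
def atz(n,uv,z):
    o,r=ray(n,uv); z=np.broadcast_to(z,len(r)); return o+r*((z-o[2])/r[:,2])[:,None]
def atd(n,uv,d):
    return np.array([o for o in [ray(n,uv)[0]]])+ray(n,uv)[1]*np.array([d[int(v),int(u)] for u,v in uv])[:,None]
def cloud(n,d):
    v,u=np.mgrid[0:400,0:640]; uv=np.c_[u.ravel(),v.ravel()]
    o,r=ray(n,uv); return (o+r*d.ravel()[:,None]).reshape(400,640,3)
def tri(a,ua,b,ub):
    o1,r1=ray(a,[ua]);o2,r2=ray(b,[ub]);A=np.c_[r1[0],-r2[0]]
    s=np.linalg.lstsq(A,o2-o1,rcond=None)[0];p=o1+s[0]*r1[0];q=o2+s[1]*r2[0]
    return (p+q)/2,np.linalg.norm(p-q)
E
python3 - <<'E'
from h import *
np.set_printoptions(precision=4,suppress=True)
for n in('scene','top'):
    p,d=snap(n); m=eyes.camera_model(n); print(n,m)
    cv2.imwrite(f'pics/{n}1.png',cv2.resize(p,(800,500),interpolation=cv2.INTER_CUBIC))
s=telemetry.get_state(); print(s)
E
```

```text
scene {'vertical_fov': 47.78004792691908, 'cx': 323.8612528462034, 'cy': 201.3245713368502, 'D': array([-0.0891,  0.    ,  0.    ,  0.    ,  0.    ]), 'position': array([-0.4846,  0.5949,  0.887 ]), 'attitude': array([[-0.5095, -0.4787,  0.715 ],
       [-0.8604,  0.2756, -0.4286],
       [ 0.0081, -0.8336, -0.5523]])}
top {'vertical_fov': 54.05020907254509, 'cx': 319.6593555975453, 'cy': 203.2709737560703, 'D': array([-0.0189,  0.    ,  0.    ,  0.    ,  0.    ]), 'position': array([ 0.3719, -0.0326,  1.2434]), 'attitude': array([[ 0.0099, -0.989 ,  0.1476],
       [-0.9999, -0.0105, -0.0036],
       [ 0.0051, -0.1475, -0.989 ]])}
{'time_s': 0.1, 'joint_pos': array([ 1.0985,  0.5921,  0.0483,  1.6097, -0.0333,  0.9427, -0.0337]), 'joint_velocities': array([ 0.0003, -0.0022, -0.0003, -0.0027, -0.0006,  0.0004,  0.0002]), 'joint_torque': array([  0.0043, -54.9997,   1.5536, -19.8825,   0.0098,   0.0039,
        -0.    ]), 'ee_pos': array([ 0.2678, -0.6728,  0.1931]), 'tool_rot': array([[ 0.9291,  0.3699, -0.0009],
       [ 0.3699, -0.9291,  0.0019],
       [-0.0001, -0.0021, -1.    ]]), 'ft_force': array([0.3412, 0.208 , 0.1287]), 'torque': array([-0.0198,  0.0536, -0.0075]), 'finger_force': 0.0, 'gripper_width': 0.08530864537741441}
```

View pics/scene1.png

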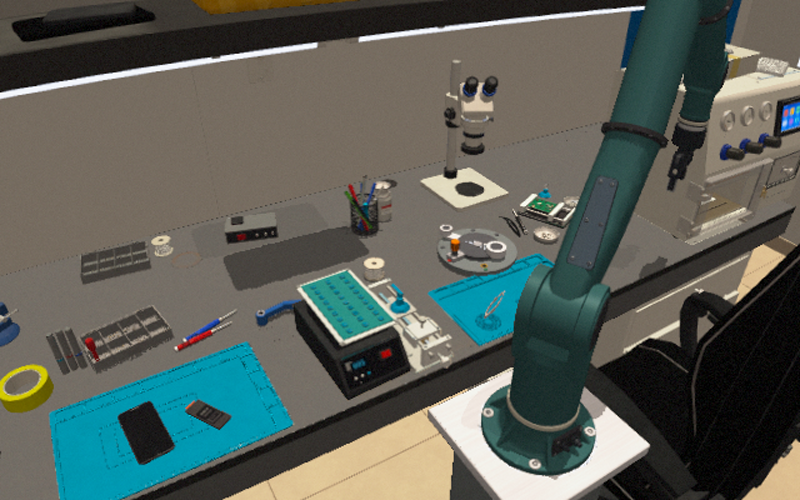

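View pics/top1.png

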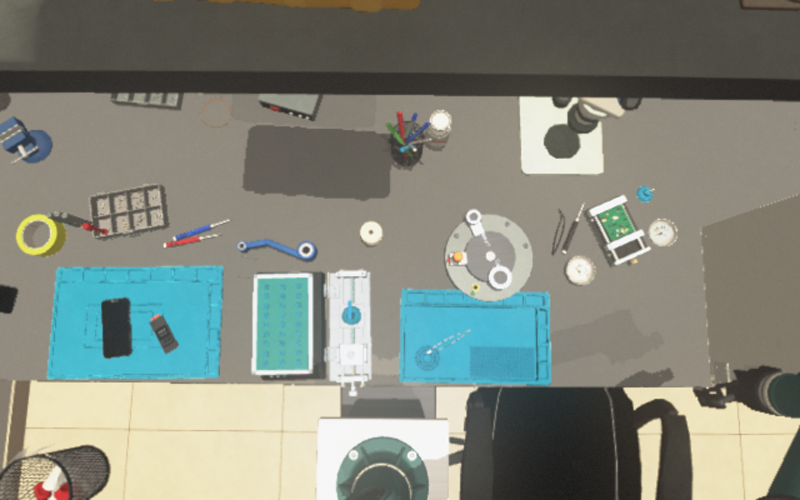

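The top view shows the fixture at about (489,257) and the lever from (243,246) to (307,251). The scene view shows the knob at (456,243) and the lever at (262,318)–(300,303). I'll enlarge these areas next.

```bash
python3 - <<'E'
from h import *
t=cv2.imread('pics/top.raw.png');s=cv2.imread('pics/scene.raw.png')
def crop(im,x,y,w,h,k):
    c=cv2.resize(im[y:y+h,x:x+w],None,fx=k,fy=k,interpolation=cv2.INTER_CUBIC)
    for i in range(0,w,10): cv2.putText(c,str(x+i),(i*k,8),0,.3,(0,255,255),1); cv2.line(c,(i*k,10),(i*k,14),(0,255,255),1)
    for i in range(0,h,10): cv2.putText(c,str(y+i),(0,i*k+4),0,.3,(0,255,255),1)
    return c
a=crop(t,350,160,80,86,5);b=crop(s,345,175,72,50,5)
b=cv2.copyMakeBorder(b,0,a.shape[0]-b.shape[0],0,0,0);cv2.imwrite('pics/fix.png',np.hstack([a,b]))
a=crop(t,185,180,75,36,8);b=crop(s,200,235,75,30,8)
cv2.imwrite('pics/lev.png',np.vstack([a,b]))
np.set_printoptions(precision=4,suppress=True)
dt=np.load('pics/top.npy');ds=np.load('pics/scene.npy')
c=cloud('top',dt);cs=cloud('scene',ds)
# clusters
for nm,cc,im in(('top',c,t),('scene',cs,s)):
    h=cv2.cvtColor(im,cv2.COLOR_BGR2HSV)
    blue=(h[...,0]>100)&(h[...,0]<125)&(h[...,1]>120)
    P=cc[blue];print(nm,len(P))
    m=(P[:,0]>.35)&(P[:,0]<.7)&(P[:,1]>0.1)&(P[:,1]<.35);Q=P[m];print(Q.min(0),Q.max(0),np.percentile(Q[:,2],[5,50,95]))
    org=(h[...,0]>6)&(h[...,0]<22)&(h[...,1]>150)&(h[...,2]>120)
    P=cc[org];v=np.argwhere(org)
    m=(P[:,0]>.35)&(P[:,0]<.7)&(P[:,1]<0.)&(P[:,1]>-.4)
    if m.any():print('or',m.sum(),P[m].min(0),P[m].max(0),np.median(P[m],0),v[m].mean(0))
# obstacle heights map between
for y in np.arange(.4,-.5,-.05):
    print('%.2f'%y,[ '%3d'%(1000*np.nanmax(np.where((abs(c[...,0]-x)<.025)&(abs(c[...,1]-y)<.025)&(dt>0),c[...,2],-.1))) for x in np.arange(.25,.8,.05)])
E
```

```text
top 250
[0.5402 0.176  0.0245] [0.5859 0.3459 0.0452] [0.0258 0.0298 0.0396]
or 5 [ 0.5328 -0.176   0.0759] [ 0.5422 -0.1671  0.0786] [ 0.5358 -0.17    0.0773] [206.8 364.2]
scene 2408
[ 0.5647  0.2592 -0.0039] [0.6231 0.35   0.0321] [0.002  0.0246 0.0301]
or 32 [ 0.4683 -0.2341  0.0186] [ 0.5903 -0.165   0.08  ] [ 0.5395 -0.1768  0.0762] [196.5312 368.1562]
0.40 ['  9', ' 12', '  9', '  9', ' 10', ' 11', '  6', '  5', ' 11', '662', '663']
0.35 ['  6', '  6', '  8', '  9', '  7', '  5', ' 36', ' 34', '  7', '663', '663']
0.30 ['144', '145', '146', '147', '146', '144', ' 34', ' 34', '  9', '662', '664']
0.25 ['143', '149', '149', '149', '150', '146', ' 35', ' 33', '  5', '663', '663']
0.20 ['142', '148', '150', '151', '149', '145', ' 46', ' 44', '  7', '663', '663']
0.15 ['145', '146', '148', '147', '146', '144', ' 34', '  7', '  5', '663', '663']
0.10 [' 63', ' 91', ' 61', '106', '102', ' 66', '  5', '  7', '  7', '663', '690']
0.05 [' 64', ' 89', ' 66', ' 97', ' 57', ' 65', '  7', ' 46', ' 44', '663', '695']
0.00 ['  7', '  6', '  7', '  6', '  6', '  7', '  8', ' 45', ' 40', '663', '700']
-0.05 [' 13', ' 12', ' 14', ' 13', ' 11', '  6', '  7', '  7', '  8', '663', '694']
-0.10 [' 14', ' 15', ' 10', ' 12', ' 11', '  7', ' 10', '  7', '  7', '663', '663']
-0.15 [' 13', ' 16', ' 18', ' 13', ' 13', ' 25', ' 81', ' 25', '  7', '663', '662']
-0.20 [' 13', ' 12', ' 16', ' 11', ' 26', ' 39', ' 84', ' 40', ' 56', '662', '663']
-0.25 [' 12', ' 13', ' 11', ' 11', ' 54', ' 57', ' 42', ' 40', ' 56', '663', '662']
-0.30 [' 15', ' 12', ' 12', ' 11', ' 58', ' 57', ' 42', ' 41', ' 26', '663', '663']
-0.35 [' 15', ' 14', ' 10', ' 13', ' 24', ' 26', ' 27', ' 27', ' 23', '664', '663']
-0.40 [' 17', ' 13', ' 15', ' 12', ' 13', '  7', '  6', '  7', '  6', '663', '663']
-0.45 ['  8', '  8', '  7', '  7', '  7', ' 19', ' 20', ' 16', ' 13', '664', '663']
```

View pics/fix.png

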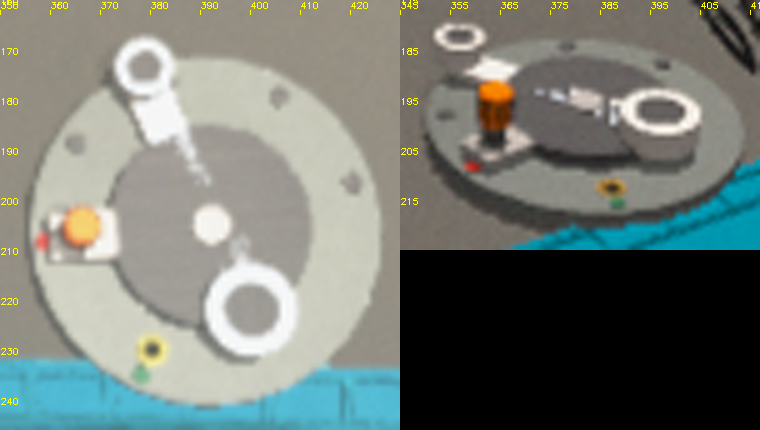

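View pics/lev.png

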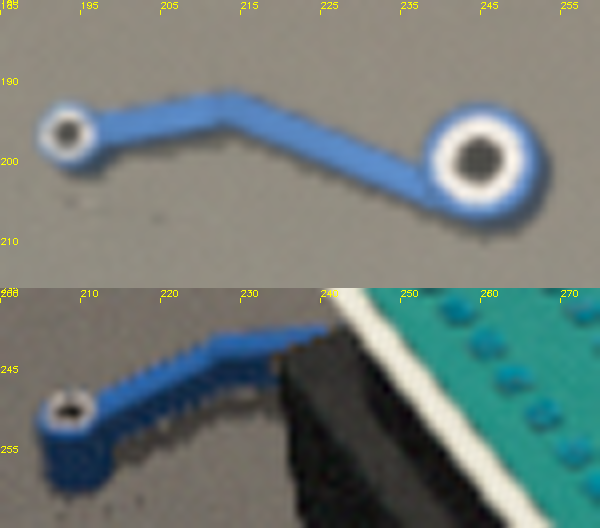

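```bash
cat > m.py <<'E'
from h import *
np.set_printoptions(precision=4,suppress=True)
B=np.array([-.056,-.0164]);E_=np.array([.1,.034])
def pose(b,e):
    d=e-b;v=E_-B;yaw=np.arctan2(d[1],d[0])-np.arctan2(v[1],v[0])
    R=np.array([[np.cos(yaw),-np.sin(yaw)],[np.sin(yaw),np.cos(yaw)]])
    return (b+e)/2-R@((B+E_)/2),yaw,np.linalg.norm(d)-np.linalg.norm(v)
E
python3 - <<'E'
from m import *
q=.4
T=lambda *a:np.array(a)-q
for n,a,b in(('knob',T(366.4,205.4),T(364.2,193.4)),('hole',T(380.4,230),T(387.4,212.4)),('nboss',T(400,222),T(397,197.4)),('neye',T(379,173.4),T(357,182.4)),('leye',T(193.5,196.6),T(208.9,250.25))):
    print(n,*tri('top',a,'scene',b))
z=lambda u,v,h:atz('top',[T(u,v)],h)[0]
k=z(366.4,205.4,.077);ho=z(380.4,230,.02);nb=z(400,222,.051);ne=z(379,173.4,.051);lb=z(245,200,.04);le=z(193.5,196.6,.03)
print('mono',k,ho,nb,ne,lb,le)
ks=atz('scene',[T(364.2,193.4)],.077);print('scene knob,nb,hole,eye',ks,atz('scene',[T(397,197.4)],.051),atz('scene',[T(387.4,212.4)],.02),atz('scene',[T(357,182.4)],.051),atz('scene',[T(208.9,250.25)],.03))
c,yaw,e=pose(nb[:2],ne[:2]);print('axis',c,yaw,e,'knob r',np.linalg.norm(k[:2]-c),'hole r',np.linalg.norm(ho[:2]-c))
a=np.arctan2(*(k[:2]-c)[::-1]);b=np.arctan2(*(ho[:2]-c)[::-1]);print('angles',a,b,b-a)
print('lever',*pose(lb[:2],le[:2]))
s=telemetry.get_state();print(np.arctan2(s['tool_rot'][1,1],s['tool_rot'][0,1]))
E
```

```text
knob [ 0.5423 -0.1764  0.0758] 6.704547762834863e-05
hole [ 0.4728 -0.2263  0.0228] 0.0005434422990533194
nboss [ 0.4955 -0.2818  0.052 ] 0.00016962789090278256
neye [ 0.647  -0.2195  0.0512] 0.00014249961010243353
leye [0.5707 0.3597 0.031 ] 0.0010522375969279564
mono [ 0.5421 -0.1762  0.077 ] [ 0.4732 -0.2265  0.02  ] [ 0.4957 -0.282   0.051 ] [ 0.6471 -0.2195  0.051 ] [0.5605 0.1964 0.04  ] [0.5711 0.3605 0.03  ]
scene knob,nb,hole,eye [[ 0.5408 -0.1753  0.077 ]] [[ 0.4967 -0.283   0.051 ]] [[ 0.4757 -0.2291  0.02  ]] [[ 0.6472 -0.2198  0.051 ]] [[0.5714 0.359  0.03  ]]
axis [ 0.5501 -0.2612] 0.0789018235504857 -0.00018681077112858713 knob r 0.08539176777722833 hole r 0.08445123236059102
angles 1.6647538171854657 2.717725689089292 1.0529718719038264
lever [0.5659 0.2547] 1.1934553702967003 0.0004893473775759438
-1.191851550421733
```

```bash
cat >> m.py <<'E'
from scipy.spatial.transform import Rotation as Ro
def inc(p,yaw,R0=None,p0=None):
    "yaw: heading of tool y; tool z down"
    s=telemetry.get_state();R0=np.array(s['tool_rot']) if R0 is None else R0;p0=s['ee_pos'] if p0 is None else p0
    y=np.array([np.cos(yaw),np.sin(yaw),0]);z=np.array([0,0,-1.]);R=np.c_[np.cross(y,z),y,z]
    return np.r_[R0.T@(np.array(p)-p0)/.25,Ro.from_matrix(R0.T@R).as_rotvec()/np.pi]
E
python3 - <<'E'
from m import *
i=inc([.542,-.176,.16],-.377);print(i,i/2)
E
```

```text
[ 1.754  -1.4402  0.1353 -0.0006 -0.0002 -0.2594] [ 0.877  -0.7201  0.0676 -0.0003 -0.0001 -0.1297]
```

move_arm(
  increments=[
    [0.877, -0.72, 0.06, 0, 0, -0.13],
    [0.877, -0.72, 0.06, 0, 0, -0.13],
    [0.877, -0.72, 0.06, 0, 0, -0.13],
    [0.877, -0.72, 0.06, 0, 0, -0.13],
    [0.877, -0.72, 0.06, 0, 0, -0.13],
    [0.877, -0.72, 0.06, 0, 0, -0.13],
    [0.877, -0.72, 0.06, 0, 0, -0.13],
    [0.877, -0.72, 0.06, 0, 0, -0.13],
    [0.877, -0.72, 0.06, 0, 0, -0.13],
  ],
  claw=1,
  newtons=40,
)

```text
time_s: 0.85
ee_pos: [0.4068, -0.4223, 0.1789]
tool_rot: [[0.702, 0.713, -0.0], [0.713, -0.702, 0.001], [0.001, -0.001, -1.0]]
ft_force: [0.6, -0.3, -0.5]
gripper_width: 0.0853
finger_force: 0.0
```

```bash
python3 - <<'E'
from m import *
print(inc([.542,-.176,.13],-.377), telemetry.get_state()['ee_pos'])
E
```

```text
[ 1.0812 -0.3058  0.1969 -0.0003 -0.0004 -0.1275] [ 0.4068 -0.4223  0.1789]
```

move_arm(
  increments=[
    [0.98, -0.306, 0.18, 0, 0, -0.1275],
    [0.98, -0.306, 0.18, 0, 0, -0.1275],
    [0.98, -0.306, 0.18, 0, 0, -0.1275],
    [0.98, -0.306, 0.18, 0, 0, -0.1275],
    [0.98, -0.306, 0.18, 0, 0, -0.1275],
    [0.98, -0.306, 0.18, 0, 0, -0.1275],
    [0.98, -0.306, 0.18, 0, 0, -0.1275],
    [0.98, -0.306, 0.18, 0, 0, -0.1275],
    [0.98, -0.306, 0.18, 0, 0, -0.1275],
    [0.98, -0.306, 0.18, 0, 0, -0.1275],
  ],
)

```text
time_s: 1.68
ee_pos: [0.5229, -0.2009, 0.1341]
tool_rot: [[0.377, 0.926, -0.001], [0.926, -0.377, -0.002], [-0.002, -0.0, -1.0]]
ft_force: [0.1, 0.6, 0.5]
gripper_width: 0.0854
finger_force: 0.0
```

```bash
python3 - <<'E'
from m import *
print(inc([.542,-.176,.048],-.377), telemetry.get_state()['ee_pos'])
E
```

```text
[ 0.1216  0.0332  0.3442 -0.0001  0.0006 -0.0032] [ 0.5229 -0.2009  0.1341]
```

move_arm(
  increments=[
    [0.12, 0.033, 0, 0, 0, 0],
    [0.12, 0.033, 0, 0, 0, 0],
    [0.12, 0.033, 0.1, 0, 0, 0],
    [0.12, 0.033, 0.2, 0, 0, 0],
    [0.12, 0.033, 0.26, 0, 0, 0],
    [0.12, 0.033, 0.3, 0, 0, 0],
    [0.12, 0.033, 0.33, 0, 0, 0],
    [0.12, 0.033, 0.34, 0, 0, 0],
    [0.12, 0.033, 0.34, 0, 0, 0],
    [0.12, 0.033, 0.34, 0, 0, 0],
  ],
)

```text
time_s: 2.52
ee_pos: [0.5434, -0.1735, 0.0498]
tool_rot: [[0.374, 0.927, 0.001], [0.927, -0.374, -0.0], [0.0, 0.001, -1.0]]
ft_force: [0.9, 0.6, 0.3]
gripper_width: 0.0854
finger_force: 0.0
```

```bash
python3 - <<'E'
from m import *
print(inc([.542,-.176,.048],-.377), telemetry.get_state()['ee_pos'],telemetry.get_state()['ft_force'])
E
```

```text
[-0.0113 -0.0015  0.0073  0.0004 -0.     -0.0021] [ 0.5434 -0.1735  0.0498] [0.906  0.5671 0.2646]
```

move_arm(
  increments=[
    [-0.01, -0.001, 0.006, 0, 0, 0],
    [-0.01, -0.001, 0.006, 0, 0, 0],
    [-0.01, -0.001, 0.006, 0, 0, 0],
    [-0.01, -0.001, 0.006, 0, 0, 0],
    [-0.01, -0.001, 0.006, 0, 0, 0],
    [-0.01, -0.001, 0.006, 0, 0, 0],
    [-0.01, -0.001, 0.006, 0, 0, 0],
    [-0.01, -0.001, 0.006, 0, 0, 0],
    [-0.01, -0.001, 0.006, 0, 0, 0],
    [-0.01, -0.001, 0.006, 0, 0, 0],
  ],
  claw=-1,
  newtons=40,
)

```text
time_s: 3.35
ee_pos: [0.5417, -0.1752, 0.0477]
tool_rot: [[0.374, 0.928, -0.0], [0.928, -0.374, -0.0], [-0.0, -0.0, -1.0]]
ft_force: [0.0, 1.4, -0.4]
gripper_width: -0.0001
finger_force: 0.0
```

```bash
python3 - <<'E'
from m import *
a=[]
for n,x,y in(('top',345,160),('scene',330,150)):
    p,d=snap(n);a.append(cv2.resize(p[y:y+90,x:x+95],None,fx=4.2,fy=4.2,interpolation=cv2.INTER_CUBIC))
cv2.imwrite('pics/g1.png',np.hstack(a)); s=telemetry.get_state();print(s['gripper_width'],s['finger_force'],s['ee_pos'])
E
```

```text
3.581373160438458e-05 0.0 [ 0.5416 -0.1752  0.0476]
```

View pics/g1.png

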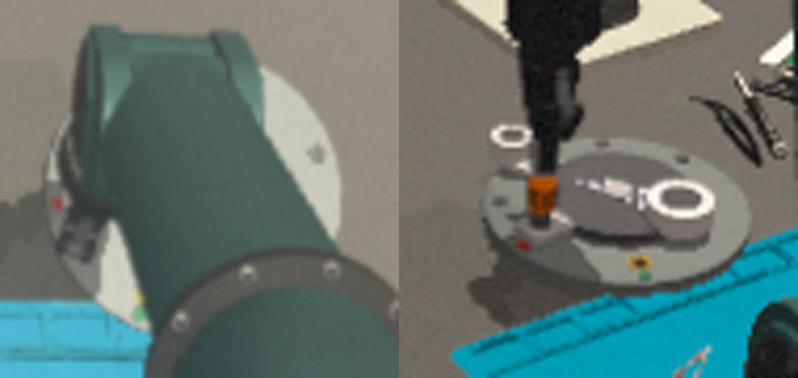

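The gripper looks to be behind or above the knob. The knob is still standing at the red mark, at (543,195) in the right half. I'll check the depth images.

```bash
python3 - <<'E'
from m import *
p=cv2.imread('pics/scene.raw.png');d=np.load('pics/scene.npy');c=cloud('scene',d)
for v in range(172,206,2):
    us=range(352,370,2)
    print(v,[('%d,%d,%d'%tuple(1000*c[v,u])) +('*' if p[v,u,2]>2*p[v,u,0]+20 else '') for u in us])
t=np.load('pics/top.npy');ct=cloud('top',t);print('top')
for v in range(200,226,3): print(v,['%d,%d,%d'%tuple(1000*ct[v,u]) for u in range(354,375,3)])
E
```

```text
172 ['785,-294,1', '787,-305,-1', '779,-309,1', '779,-319,-1', '554,-164,154', '527,-152,171', '521,-156,172', '510,-156,178', '498,-154,184']
174 ['772,-285,2', '769,-293,1', '761,-297,4', '762,-307,1', '542,-156,155', '534,-157,158', '526,-160,161', '520,-163,164', '490,-148,183']
176 ['759,-277,1', '753,-282,3', '758,-295,-2', '746,-296,3', '558,-168,135', '528,-154,155', '529,-163,152', '487,-139,180', '490,-149,175']
178 ['751,-272,-1', '747,-278,-1', '742,-284,0', '741,-293,-2', '552,-164,132', '532,-157,144', '507,-147,160', '488,-140,172', '488,-148,170']
180 ['736,-262,0*', '660,-217,52*', '661,-226,50*', '653,-230,52*', '721,-288,0*', '536,-161,134', '508,-148,152', '495,-146,159', '498,-156,155']
182 ['654,-204,51*', '647,-208,53*', '647,-217,51', '639,-220,54', '641,-230,50*', '528,-155,132', '508,-149,144', '511,-159,140', '510,-166,138']
184 ['647,-200,48', '637,-201,53*', '640,-212,48*', '627,-212,55*', '630,-222,50*', '540,-164,115', '528,-164,122', '531,-174,117', '656,-278,19']
186 ['642,-197,43', '639,-204,42', '630,-205,47', '630,-214,44', '630,-223,41', '535,-162
[... 1792 characters left out ...]
, '470,-133,516']
212 ['529,-146,3', '527,-154,23', '511,-150,151', '505,-152,199', '505,-161,197', '503,-167,212', '502,-173,223']
215 ['520,-147,0', '518,-154,18', '499,-147,174', '498,-154,189', '498,-162,188', '519,-192,16', '519,-202,17']
218 ['510,-146,1', '510,-156,4', '491,-147,177', '490,-154,181', '492,-164,170', '509,-192,19', '509,-201,21']
221 ['501,-146,3', '501,-156,-1', '499,-164,18', '483,-155,176', '483,-163,180', '499,-192,19', '499,-201,20']
224 ['491,-146,1', '491,-156,2', '491,-166,0', '490,-173,19', '489,-182,23', '490,-192,17', '490,-201,23']<stdin>:5: RuntimeWarning: overflow encountered in scalar multiply
<stdin>:5: RuntimeWarning: overflow encountered in scalar add
```

move_arm(
  increments=[
    [0, 0, -0.1, 0, 0, 0],
    [0, 0, -0.2, 0, 0, 0],
    [0, 0, -0.2, 0, 0, 0],
    [0, 0, -0.2, 0, 0, 0],
    [0, 0, -0.2, 0, 0, 0],
  ],
)

```text
time_s: 3.87
ee_pos: [0.5413, -0.1752, 0.0975]
tool_rot: [[0.374, 0.927, -0.0], [0.927, -0.374, -0.0], [-0.0, -0.0, -1.0]]
ft_force: [-0.2, 0.3, -0.7]
gripper_width: -0.0002
finger_force: 0.0
```

```bash
cat >> m.py <<'E'
def proj(n,P):
    m=eyes.camera_model(n);R=np.array(m['attitude']).T
    return cv2.projectPoints(np.array(P,float).reshape(-1,3),cv2.Rodrigues(R)[0],-R@np.array(m['position']),K(m),np.array(m['D'],float))[0].reshape(-1,2)
E
python3 - <<'E'
from m import *
s=telemetry.get_state();e=s['ee_pos'];print(e,s['gripper_width'])
p,d=snap('scene');x,y,k=325,130,6
c=cv2.resize(p[y:y+90,x:x+95],None,fx=k,fy=k,interpolation=cv2.INTER_CUBIC)
for P in (e,e+[0,0,.073],[.542,-.176,.077]):
    u=(proj('scene',P)[0]-[x,y]+.5)*k;cv2.drawMarker(c,tuple(int(i) for i in u),(0,255,0),0,12,1);print(proj('scene',P))
cv2.imwrite('pics/g2.png',c)
E
```

```text
[ 0.5413 -0.1752  0.0975] -0.00021170747501056482
[[364.041  187.7286]]
[[365.3161 168.5536]]
[[363.7629 192.775 ]]
```

View pics/g2.png

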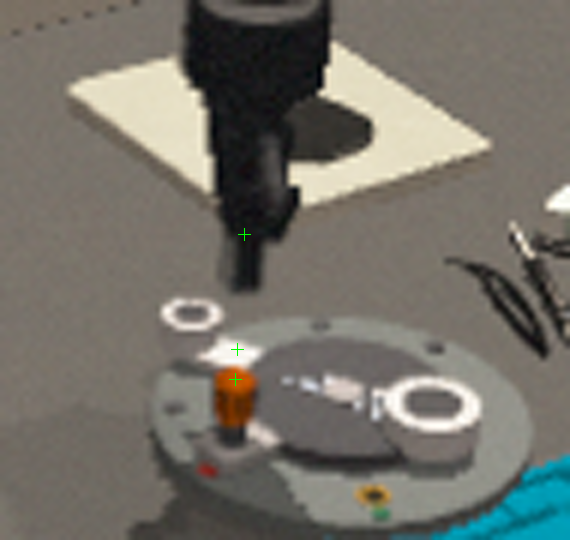

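The finger tips appear at (245,290) in the crop. The reported TCP projects to (236,348), so the real tips are about 35 mm higher than reported. I'll measure that from depth.

```bash
python3 - <<'E'
from m import *
e=telemetry.get_state()['ee_pos']
d=np.load('pics/scene.npy');c=cloud('scene',d);p=cv2.imread('pics/scene.raw.png')
m=(np.linalg.norm(c[...,:2]-e[:2],axis=2)<.06)&(c[...,2]>.1)&(p.max(2)<70)
for z in np.arange(.10,.30,.01):
    q=c[m&(abs(c[...,2]-z)<.005)]
    if len(q):print('%.2f'%z,len(q),q.min(0),q.max(0),np.median(q,0))
t,dt=snap('top');c=cloud('top',dt)
m=(np.linalg.norm(c[...,:2]-e[:2],axis=2)<.06)&(c[...,2]>.09);v=np.argwhere(m);print(len(v), c[m].min(0) if len(v) else '')
# start image check
s0=proj('scene',[.2678,-.6728,.1931]);print(s0)
E
```

```text
0.14 6 [ 0.5301 -0.1761  0.1403] [ 0.537  -0.1649  0.1441] [ 0.5329 -0.1716  0.1411]
0.15 15 [ 0.5253 -0.1817  0.1454] [ 0.5383 -0.1628  0.1541] [ 0.5315 -0.1718  0.151 ]
0.16 13 [ 0.5264 -0.1816  0.1559] [ 0.5348 -0.1611  0.165 ] [ 0.5304 -0.1714  0.1602]
0.17 6 [ 0.5276 -0.1763  0.1666] [ 0.5326 -0.1624  0.1704] [ 0.5303 -0.1698  0.1678]
0.18 12 [ 0.5123 -0.1696  0.1766] [ 0.5551 -0.155   0.1843] [ 0.532  -0.1616  0.1812]
0.19 23 [ 0.4992 -0.1732  0.1854] [ 0.5567 -0.1502  0.1949] [ 0.5138 -0.1612  0.1889]
0.20 23 [ 0.4947 -0.1658  0.1952] [ 0.5426 -0.1467  0.2048] [ 0.5284 -0.1571  0.2015]
0.21 27 [ 0.4879 -0.1834  0.2052] [ 0.5432 -0.1451  0.2147] [ 0.5099 -0.1572  0.21  ]
0.22 35 [ 0.4854 -0.1816  0.215 ] [ 0.5577 -0.1415  0.2242] [ 0.5188 -0.1564  0.2191]
0.23 42 [ 0.4836 -0.1842  0.2251] [ 0.5579 -0.143   0.235 ] [ 0.5159 -0.1548  0.229 ]
0.24 51 [ 0.498  -0.1874  0.2354] [ 0.566  -0.1487  0.2448] [ 0.5202 -0.1576  0.2404]
0.25 30 [ 0.4995 -0.1705  0.2451] [ 0.5367 -0.15    0.2544] [ 0.5094 -0.1599  0.2492]
0.26 29 [ 0.5025 -0.185   0.2552] [ 0.5319 -0.1384  0.265 ] [ 0.5088 -0.1565  0.2624]
0.27 58 [ 0.5021 -0.1957  0.2651] [ 0.5493 -0.1361  0.2749] [ 0.5118 -0.1555  0.2702]
0.28 71 [ 0.5012 -0.2028  0.2751] [ 0.5509 -0.1345  0.2847] [ 0.5128 -0.1528  0.2802]
0.29 67 [ 0.5027 -0.2013  0.2851] [ 0.5512 -0.1354  0.2949] [ 0.5123 -0.1512  0.2897]
1789 [ 0.4812 -0.2143  0.1886]
[[535.6561 161.7677]]
```

move_arm(
  increments=[
    [0, 0, 0.1, 0, 0, 0],
    [0, 0, 0.18, 0, 0, 0],
    [0, 0, 0.2, 0, 0, 0],
    [0, 0, 0.208, 0, 0, 0],
    [0, 0, 0.214, 0, 0, 0],
    [0, 0, 0.22, 0, 0, 0],
    [0, 0, 0.22, 0, 0, 0],
    [0, 0, 0.22, 0, 0, 0],
  ],
)

```text
time_s: 4.63
ee_pos: [0.5423, -0.1753, 0.0434]
tool_rot: [[0.374, 0.928, 0.001], [0.928, -0.374, -0.0], [0.0, 0.001, -1.0]]
ft_force: [-0.1, 0.3, 0.3]
gripper_width: -0.0
finger_force: 0.0
```

move_arm(
  increments=[
    [0, 0, 0.004, 0, 0, 0],
    [0, 0, 0.008, 0, 0, 0],
    [0, 0, 0.012, 0, 0, 0],
    [0, 0, 0.012, 0, 0, 0],
  ],
)

```text
time_s: 4.97
ee_pos: [0.5419, -0.1753, 0.04]
tool_rot: [[0.374, 0.928, 0.0], [0.928, -0.374, -0.0], [-0.0, 0.001, -1.0]]
ft_force: [0.3, -0.2, 1.4]
gripper_width: 0.0002
finger_force: 0.9
```

move_arm(
  increments=[
    [0, 0, 0.002, 0, 0, 0],
    [0, 0, 0.004, 0, 0, 0],
    [0, 0, 0.004, 0, 0, 0],
  ],
)

```text
time_s: 5.22
ee_pos: [0.543, -0.1753, 0.0399]
tool_rot: [[0.374, 0.928, 0.002], [0.928, -0.374, -0.0], [0.0, 0.002, -1.0]]
ft_force: [-0.5, 0.9, 8.6]
gripper_width: 0.0002
finger_force: 4.0
```

Contact with the knob top (z 0.077) comes at a reported z of 0.040, so true z = reported + 0.037. I'll open the gripper, descend and grip.

move_arm(
  increments=[
    [0, 0, -0.04, 0, 0, 0],
    [0, 0, -0.08, 0, 0, 0],
    [0, 0, -0.08, 0, 0, 0],
    [0, 0, -0.08, 0, 0, 0],
    [0, 0, -0.08, 0, 0, 0],
    [0, 0, -0.08, 0, 0, 0],
    [0, 0, -0.08, 0, 0, 0],
    [0, 0, -0.08, 0, 0, 0],
    [0, 0, -0.08, 0, 0, 0],
    [0, 0, -0.08, 0, 0, 0],
  ],
  claw=1,
)

```text
time_s: 6.05
ee_pos: [0.5416, -0.1751, 0.0585]
tool_rot: [[0.374, 0.928, -0.0], [0.928, -0.374, 0.0], [-0.0, -0.0, -1.0]]
ft_force: [-1.2, 0.1, -0.6]
gripper_width: 0.0856
finger_force: 0.0
```

```bash
python3 - <<'E'
from m import *
print(inc([.542,-.176,.012],-.377), telemetry.get_state()['ee_pos'],telemetry.get_state()['gripper_width'])
E
```

```text
[-0.0025  0.003   0.1859 -0.0001  0.     -0.0019] [ 0.5416 -0.1751  0.0585] 0.08556199736730677
```

move_arm(
  increments=[
    [-0.003, 0.003, 0.06, 0, 0, 0],
    [-0.003, 0.003, 0.12, 0, 0, 0],
    [-0.003, 0.003, 0.16, 0, 0, 0],
    [-0.003, 0.003, 0.18, 0, 0, 0],
    [-0.003, 0.003, 0.185, 0, 0, 0],
    [-0.003, 0.003, 0.185, 0, 0, 0],
  ],
)

```text
time_s: 6.55
ee_pos: [0.5419, -0.1761, 0.0122]
tool_rot: [[0.374, 0.928, -0.001], [0.928, -0.374, 0.0], [-0.0, -0.001, -1.0]]
ft_force: [-0.9, 0.0, 0.3]
gripper_width: 0.0852
finger_force: 0.0
```

move_arm(
  increments=[
    [0, 0, 0, 0, 0, 0],
    [0, 0, 0, 0, 0, 0],
    [0, 0, 0, 0, 0, 0],
    [0, 0, 0, 0, 0, 0],
    [0, 0, 0, 0, 0, 0],
    [0, 0, 0, 0, 0, 0],
    [0, 0, 0, 0, 0, 0],
    [0, 0, 0, 0, 0, 0],
    [0, 0, 0, 0, 0, 0],
  ],
  claw=-1,
  newtons=40,
)

```text
time_s: 7.3
ee_pos: [0.543, -0.1765, 0.0131]
tool_rot: [[0.374, 0.927, 0.002], [0.928, -0.374, -0.001], [0.0, 0.002, -1.0]]
ft_force: [0.1, 0.2, 5.4]
gripper_width: 0.0227
finger_force: 39.2
```

move_arm(
  increments=[
    [0, 0, -0.02, 0, 0, 0],
    [0, 0, -0.04, 0, 0, 0],
    [0, 0, -0.06, 0, 0, 0],
    [0, 0, -0.08, 0, 0, 0],
    [0, 0, -0.084, 0, 0, 0],
    [0, 0, -0.084, 0, 0, 0],
    [0, 0, -0.084, 0, 0, 0],
  ],
)

```text
time_s: 7.88
ee_pos: [0.5411, -0.1766, 0.0332]
tool_rot: [[0.374, 0.927, -0.002], [0.927, -0.374, -0.0], [-0.001, -0.001, -1.0]]
ft_force: [-0.7, -3.1, -6.9]
gripper_width: 0.0224
finger_force: 39.5
```

```bash
python3 - <<'E'
from m import *
s=telemetry.get_state();print(s['ee_pos'],s['ft_force'],s['gripper_width'])
R=np.array(s['tool_rot']);c=np.array([.5501,-.2612]);e=s['ee_pos'];r=e[:2]-c
print('r',np.hypot(*r),np.arctan2(r[1],r[0]))
for a in np.arange(.105,1.06,.105):
    d=np.r_[np.array([[np.cos(a),-np.sin(a)],[np.sin(a),np.cos(a)]])@r-r,0];print((R.T@d/.25).round(3))
E
```

```text
[ 0.5411 -0.1766  0.0332] [-0.7056 -3.1497 -6.8906] 0.022393285391904483
r 0.08505499770224412 1.6770644263329357
[-0.018 -0.031  0.   ]
[-0.04  -0.059  0.   ]
[-0.064 -0.085  0.   ]
[-0.091 -0.109  0.   ]
[-0.121 -0.129  0.   ]
[-0.152 -0.146  0.   ]
[-0.185 -0.16   0.   ]
[-0.219 -0.17   0.   ]
[-0.254 -0.177  0.   ]
[-0.29 -0.18  0.  ]
```

move_arm(
  increments=[
    [-0.018, -0.031, 0, 0, 0, 0],
    [-0.04, -0.059, 0, 0, 0, 0],
    [-0.064, -0.085, 0, 0, 0, 0],
    [-0.091, -0.109, 0, 0, 0, 0],
    [-0.121, -0.129, 0, 0, 0, 0],
    [-0.152, -0.146, 0, 0, 0, 0],
    [-0.185, -0.16, 0, 0, 0, 0],
    [-0.219, -0.17, 0, 0, 0, 0],
    [-0.254, -0.177, 0, 0, 0, 0],
    [-0.288, -0.18, 0, 0, 0, 0],
  ],
)

```text
time_s: 8.72
ee_pos: [0.474, -0.2262, 0.0337]
tool_rot: [[0.373, 0.928, 0.002], [0.928, -0.373, 0.001], [0.001, 0.002, -1.0]]
ft_force: [4.8, -0.2, -6.9]
gripper_width: 0.0228
finger_force: 39.6
```

move_arm(
  increments=[
    [0, 0, 0, 0, 0, 0],
    [0, 0, 0, 0, 0, 0],
    [0, 0, 0, 0, 0, 0],
  ],
)

```text
time_s: 8.97
ee_pos: [0.4736, -0.227, 0.0336]
tool_rot: [[0.374, 0.927, 0.001], [0.927, -0.374, -0.0], [0.0, 0.001, -1.0]]
ft_force: [4.6, -2.8, -6.8]
gripper_width: 0.0227
finger_force: 39.6
```

```bash
python3 - <<'E'
from m import *
s=telemetry.get_state();e=s['ee_pos'];c=np.array([.5501,-.2612]);r=e[:2]-c
print(e,s['ft_force'],np.hypot(*r),np.arctan2(r[1],r[0])-1.6648)
t=np.r_[c+.085*np.array([np.cos(2.715),np.sin(2.715)]),e[2]-.022];print(t,inc(t,-.377))
E
```

```text
[ 0.4736 -0.227   0.0336] [ 4.5652 -2.8265 -6.8093] 0.08380265349957201 1.056411122520859
[ 0.4727 -0.226   0.0116] [ 0.0023 -0.0048  0.088   0.0003 -0.     -0.0022]
```

move_arm(
  increments=[
    [0.002, -0.004, 0.02, 0, 0, 0],
    [0.002, -0.004, 0.04, 0, 0, 0],
    [0.002, -0.004, 0.06, 0, 0, 0],
    [0.002, -0.004, 0.075, 0, 0, 0],
    [0.002, -0.004, 0.084, 0, 0, 0],
    [0.002, -0.004, 0.084, 0, 0, 0],
    [0.002, -0.004, 0.084, 0, 0, 0],
  ],
)

```text
time_s: 9.55
ee_pos: [0.4742, -0.2259, 0.0131]
tool_rot: [[0.374, 0.928, 0.003], [0.928, -0.374, -0.001], [0.0, 0.003, -1.0]]
ft_force: [4.8, -2.2, 0.4]
gripper_width: 0.0223
finger_force: 40.4
```

move_arm(
  increments=[
    [0, 0, 0, 0, 0, 0],
    [0, 0, 0, 0, 0, 0],
    [0, 0, 0, 0, 0, 0],
    [0, 0, 0, 0, 0, 0],
    [0, 0, 0, 0, 0, 0],
    [0, 0, 0, 0, 0, 0],
    [0, 0, 0, 0, 0, 0],
    [0, 0, 0, 0, 0, 0],
  ],
  claw=1,
)

```text
time_s: 10.22
ee_pos: [0.4725, -0.2252, 0.0124]
tool_rot: [[0.374, 0.928, -0.0], [0.928, -0.374, 0.0], [-0.0, -0.0, -1.0]]
ft_force: [0.6, -0.3, 0.8]
gripper_width: 0.0858
finger_force: 0.0
```

move_arm(
  increments=[
    [0, 0, -0.1, 0, 0, 0],
    [0, 0, -0.25, 0, 0, 0],
    [0, 0, -0.4, 0, 0, 0],
    [0, 0, -0.5, 0, 0, 0],
    [0.2, 0, -0.6, 0, 0, 0],
    [0.4, 0, -0.65, 0, 0, 0],
    [0.6, 0, -0.65, 0, 0, 0],
    [0.8, 0, -0.65, 0, 0, 0],
    [0.98, 0, -0.65, 0, 0, 0],
    [0.98, 0, -0.65, 0, 0, 0],
  ],
)

```text
time_s: 11.05
ee_pos: [0.564, 0.0024, 0.1753]
tool_rot: [[0.374, 0.927, 0.0], [0.927, -0.374, -0.0], [-0.0, 0.0, -1.0]]
ft_force: [0.5, -0.1, -0.9]
gripper_width: 0.0855
finger_force: 0.0
```

```bash
python3 - <<'E'
from m import *
print(telemetry.get_state()['ee_pos'])
a=[]
for n,x,y in(('top',345,155),('scene',335,170)):
    p,d=snap(n);k=5
    c=cv2.resize(p[y:y+95,x:x+80],None,fx=k,fy=k,interpolation=cv2.INTER_CUBIC)
    for i in range(0,80,10): cv2.putText(c,str(x+i),(i*k,8),0,.3,(0,255,255),1)
    for i in range(0,95,10): cv2.putText(c,str(y+i),(0,i*k+4),0,.3,(0,255,255),1)
    a.append(c)
cv2.imwrite('pics/g3.png',np.hstack(a))
E
```

```text
[0.564  0.0024 0.1753]
```

View pics/g3.png

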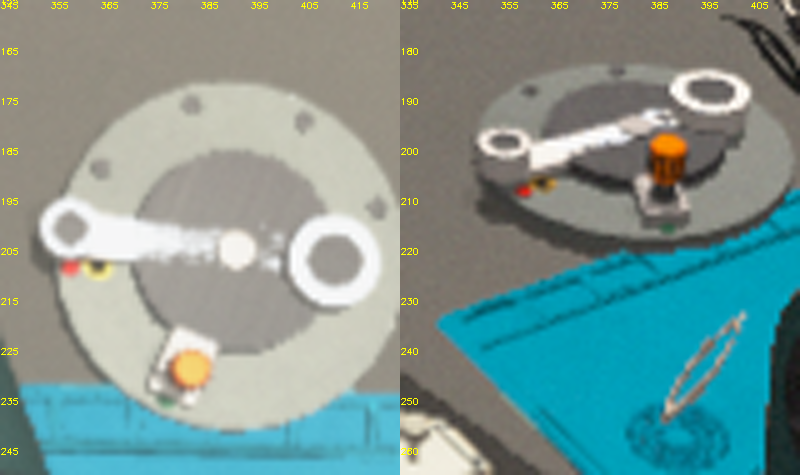

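The knob stands at the green dot: (192,369) in the top crop and (668,146) in the scene crop. The nest boss is at (335,259) and the eye at (71,228).

```bash
python3 - <<'E'
from m import *
T=lambda *a:np.array(a)-.4
print('knob',tri('top',T(383.4,228.8),'scene',T(388.6,199.2)))
nb=atz('top',[T(412,206.8)],.051)[0];ne=atz('top',[T(359.2,200.6)],.051)[0]
print(nb,ne,pose(nb[:2],ne[:2]),'expected yaw',.0789+1.05)
print('lever grasp hi',inc([.5659,.2547,.16],-.377), 'low', inc([.5659,.2547,0],-.377))
E
```

```text
knob (array([ 0.4725, -0.2263,  0.0759]), np.float64(0.0009448283848123098))
[ 0.5431 -0.3199  0.051 ] [ 0.5606 -0.1573  0.051 ] (array([ 0.5509, -0.2623]), np.float64(1.150632961397028), np.float64(-0.00038319500080222224)) expected yaw 1.1289
lever grasp hi [ 0.907  -0.3565  0.0697  0.0007 -0.0023  0.0022] low [ 0.9023 -0.3579  0.7096  0.0007 -0.0023  0.0022]
```

```bash
python3 - <<'E'
from m import *
d=np.load('pics/top.npy');c=cloud('top',d)
for y in np.arange(.12,.34,.02):
    r=[]
    for lo in(.015,.05,.1,.135):
        q=c[(abs(c[...,1]-y)<.01)&(c[...,2]>lo)&(c[...,2]<.2)&(c[...,0]<.545)&(c[...,0]>.3)&(d>0)];r.append(q[:,0].max() if len(q) else 0)
    print('%.2f'%y,np.round(r,3))
v=[atz('top',[[u,217.4]],.147)[0] for u in(205,230,250)];print(v)
ds=np.load('pics/scene.npy');cs=cloud('scene',ds);q=cs[(cs[...,2]>.1)&(cs[...,2]<.16)&(cs[...,1]>.14)&(cs[...,1]<.32)&(cs[...,0]>.2)&(cs[...,0]<.6)];print(q.max(0),np.percentile(q[:,0],99.5))
E
```

```text
0.12 [0.504 0.504 0.    0.   ]
0.14 [0.506 0.487 0.    0.   ]
0.16 [0.502 0.502 0.49  0.49 ]
0.18 [0.545 0.501 0.489 0.489]
0.20 [0.544 0.501 0.489 0.489]
0.22 [0.545 0.501 0.489 0.489]
0.24 [0.498 0.498 0.489 0.489]
0.26 [0.497 0.497 0.486 0.486]
0.28 [0.497 0.497 0.486 0.486]
0.30 [0.497 0.497 0.485 0.485]
0.32 [0 0 0 0]
0.34 [0 0 0 0]
[array([0.4919, 0.2856, 0.147 ]), array([0.4926, 0.2152, 0.147 ]), array([0.4932, 0.1589, 0.147 ])]
[0.4954 0.2934 0.1477] 0.4887820270389364
```

move_arm(
  increments=[
    [0.906, -0.357, 0.06, 0, 0, 0.002],
    [0.906, -0.357, 0.06, 0, 0, 0.002],
    [0.906, -0.357, 0.06, 0, 0, 0.002],
    [0.906, -0.357, 0.06, 0, 0, 0.002],
    [0.906, -0.357, 0.06, 0, 0, 0.002],
    [0.906, -0.357, 0.06, 0, 0, 0.002],
    [0.906, -0.357, 0.06, 0, 0, 0.002],
    [0.906, -0.357, 0.06, 0, 0, 0.002],
    [0.906, -0.357, 0.06, 0, 0, 0.002],
  ],
  claw=0.06,
)

```text
time_s: 11.9
ee_pos: [0.5653, 0.2431, 0.1595]
tool_rot: [[0.379, 0.925, -0.001], [0.925, -0.379, -0.001], [-0.002, -0.0, -1.0]]
ft_force: [0.2, -0.2, -0.1]
gripper_width: 0.0449
finger_force: 0.0
```

```bash
python3 - <<'E'
from m import *
s=telemetry.get_state();print(s['ee_pos'],s['gripper_width'])
print(inc([.5659,.2547,.03],-.377),inc([.5659,.2547,-.032],-.377))
p,d=snap('scene');x,y,k=190,195,5
c=cv2.resize(p[y:y+80,x:x+90],None,fx=k,fy=k,interpolation=cv2.INTER_CUBIC)
u=(proj('scene',s['ee_pos']+[0,0,.037])[0]-[x,y]+.5)*k;cv2.drawMarker(c,tuple(int(i) for i in u),(0,255,0),0,12,1)
cv2.imwrite('pics/g4.png',c)
E
```

```text
[0.5653 0.2431 0.1595] 0.044920031676181714
[ 0.0447 -0.0151  0.518  -0.0001  0.0005 -0.0038] [ 0.0451 -0.0151  0.766  -0.0001  0.0005 -0.0038]
```

View pics/g4.png

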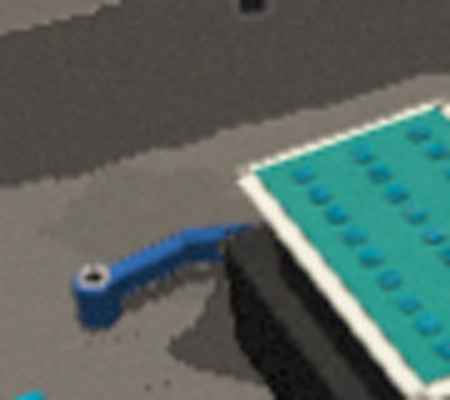

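The lever is still in place; the gripper is above the crop, with one tip at (250,5). I'll move over the balance point and down.

move_arm(
  increments=[
    [0.045, -0.015, 0, 0, 0, 0],
    [0.045, -0.015, 0, 0, 0, 0],
    [0.045, -0.015, 0.15, 0, 0, 0],
    [0.045, -0.015, 0.3, 0, 0, 0],
    [0.045, -0.015, 0.4, 0, 0, 0],
    [0.045, -0.015, 0.48, 0, 0, 0],
    [0.045, -0.015, 0.5, 0, 0, 0],
    [0.045, -0.015, 0.5, 0, 0, 0],
    [0.045, -0.015, 0.5, 0, 0, 0],
  ],
)

```text
time_s: 12.7
ee_pos: [0.5671, 0.2561, 0.0356]
tool_rot: [[0.38, 0.925, 0.001], [0.925, -0.38, 0.001], [0.001, 0.001, -1.0]]
ft_force: [0.1, -0.2, -0.3]
gripper_width: 0.0455
finger_force: 0.0
```

```bash
python3 - <<'E'
from m import *
s=telemetry.get_state();print(s['ee_pos'],s['gripper_width'],s['ft_force'])
print(inc([.5659,.2547,-.032],-.377))
p,d=snap('scene');x,y,k=190,175,5
c=cv2.resize(p[y:y+90,x:x+100],None,fx=k,fy=k,interpolation=cv2.INTER_CUBIC)
u=(proj('scene',s['ee_pos']+[0,0,.037])[0]-[x,y]+.5)*k;cv2.drawMarker(c,tuple(int(i) for i in u),(0,255,0),0,12,1)
t,d=snap('top');x,y=180,170
c2=cv2.resize(t[y:y+90,x:x+60],None,fx=k,fy=k,interpolation=cv2.INTER_CUBIC)
cv2.imwrite('pics/g5.png',np.hstack([c,c2]))
E
```

```text
[0.5671 0.2561 0.0356] 0.045471433747083165 [ 0.0652 -0.2421 -0.269 ]
[-0.0072 -0.0027  0.2706  0.0002 -0.0003 -0.0041]
```

View pics/g5.png

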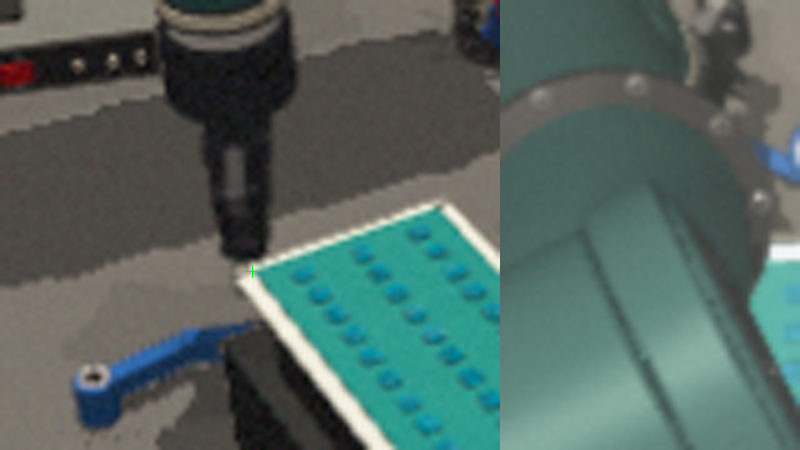

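The finger tips are at (245,258), close to the predicted (252,271), and the bar runs up to (255,325). That agrees with the 37 mm offset, so I'll descend and grip.

move_arm(
  increments=[
    [-0.006, -0.003, 0.06, 0, 0, -0.004],
    [-0.006, -0.003, 0.12, 0, 0, -0.004],
    [-0.006, -0.003, 0.17, 0, 0, -0.004],
    [-0.006, -0.003, 0.21, 0, 0, -0.004],
    [-0.006, -0.003, 0.24, 0, 0, -0.004],
    [-0.006, -0.003, 0.255, 0, 0, -0.004],
    [-0.006, -0.003, 0.265, 0, 0, -0.004],
    [-0.006, -0.003, 0.265, 0, 0, -0.004],
    [-0.006, -0.003, 0.265, 0, 0, -0.004],
  ],
)

```text
time_s: 13.55
ee_pos: [0.5654, 0.255, -0.0311]
tool_rot: [[0.368, 0.93, 0.0], [0.93, -0.368, 0.0], [0.0, 0.0, -1.0]]
ft_force: [0.5, -0.1, -0.2]
gripper_width: 0.0454
finger_force: 0.0
```

```bash
python3 - <<'E'
from m import *
s=telemetry.get_state();print(s['ee_pos'],s['gripper_width'],s['ft_force'])
print(inc([.5659,.2547,-.032],-.377))
E
```

```text
[ 0.5654  0.255  -0.0311] 0.04539410522644154 [ 0.5116 -0.1355 -0.229 ]
[-0.0004  0.0024  0.0036  0.0001 -0.0001  0.0001]
```

move_arm(
  increments=[
    [0, 0, 0, 0, 0, 0],
    [0, 0, 0, 0, 0, 0],
    [0, 0, 0, 0, 0, 0],
    [0, 0, 0, 0, 0, 0],
    [0, 0, 0, 0, 0, 0],
    [0, 0, 0, 0, 0, 0],
    [0, 0, 0, 0, 0, 0],
    [0, 0, 0, 0, 0, 0],
  ],
  claw=-1,
  newtons=80,
)

```text
time_s: 14.22
ee_pos: [0.5659, 0.2549, -0.0306]
tool_rot: [[0.368, 0.93, 0.001], [0.93, -0.368, 0.0], [0.001, 0.001, -1.0]]
ft_force: [0.2, -0.8, 6.1]
gripper_width: 0.0123
finger_force: 79.8
```

Gripped at about 12–14 mm, which fits the bar. Lifting.

move_arm(
  increments=[
    [0, 0, -0.04, 0, 0, 0],
    [0, 0, -0.12, 0, 0, 0],
    [0, 0, -0.22, 0, 0, 0],
    [0, 0, -0.34, 0, 0, 0],
    [0, 0, -0.46, 0, 0, 0],
    [0, 0, -0.56, 0, 0, 0],
    [0, 0, -0.62, 0, 0, 0],
    [0, 0, -0.64, 0, 0, 0],
    [0, 0, -0.64, 0, 0, 0],
    [0, 0, -0.64, 0, 0, 0],
  ],
)

```text
time_s: 15.05
ee_pos: [0.5639, 0.254, 0.1275]
tool_rot: [[0.368, 0.93, -0.002], [0.93, -0.368, -0.001], [-0.002, -0.002, -1.0]]
ft_force: [-0.6, -1.3, -4.8]
gripper_width: 0.0124
finger_force: 78.7
```

```bash
python3 - <<'E'
from m import *
s=telemetry.get_state();print(s['ee_pos'],s['gripper_width'],s['ft_force'],s['torque'])
# target: underside at .051+.042=.093 => grasp point ~ +.022 ; underside at grasp was 0 with ee z -.0306 => ee z .0624
yaw=-.377-1.1934+1.138
print(inc([.5505,-.2617,.13],yaw+.0, ))
E
```

```text
[0.5639 0.254  0.1275] 0.012386711367404905 [-0.5718 -1.3007 -4.8434] [0.0176 0.1028 0.0039]
[-1.9378  0.7092 -0.007  -0.0005  0.0007  0.0177]
```

move_arm(
  increments=[
    [-0.04, 0.015, 0, 0, 0, 0],
    [-0.12, 0.044, 0, 0, 0, 0],
    [-0.22, 0.08, 0, 0, 0, 0],
    [-0.34, 0.124, 0, 0, 0, 0.002],
    [-0.46, 0.168, 0, 0, 0, 0.004],
    [-0.58, 0.212, 0, 0, 0, 0.006],
    [-0.7, 0.256, 0, 0, 0, 0.008],
    [-0.8, 0.293, 0, 0, 0, 0.009],
    [-0.9, 0.329, 0, 0, 0, 0.009],
    [-0.98, 0.358, 0, 0, 0, 0.009],
  ],
)

```text
time_s: 15.88
ee_pos: [0.5559, -0.01, 0.1269]
tool_rot: [[0.396, 0.918, -0.004], [0.918, -0.396, -0.002], [-0.003, -0.003, -1.0]]
ft_force: [-0.8, -0.5, -5.0]
gripper_width: 0.0125
finger_force: 78.6
```

```bash
python3 - <<'E'
from m import *
s=telemetry.get_state();print(s['ee_pos'],s['gripper_width'],s['ft_force'])
print(inc([.5505,-.2617,.125],-.377-1.1934+1.138))
E
```

```text
[ 0.5559 -0.01    0.1269] 0.012507129906335773 [-0.7927 -0.4544 -4.9661]
[-0.9329  0.3792  0.0094 -0.0011  0.0011  0.0079]
```

move_arm(
  increments=[
    [-0.1, 0.041, 0, 0, 0, 0],
    [-0.22, 0.09, 0, 0, 0, 0.002],
    [-0.34, 0.138, 0, 0, 0, 0.004],
    [-0.46, 0.187, 0, 0, 0, 0.006],
    [-0.58, 0.236, 0, 0, 0, 0.008],
    [-0.7, 0.284, 0, 0, 0, 0.008],
    [-0.8, 0.325, 0, 0, 0, 0.008],
    [-0.87, 0.354, 0, 0, 0, 0.008],
    [-0.91, 0.37, 0, 0, 0, 0.008],
    [-0.93, 0.379, 0, 0, 0, 0.008],
  ],
)

```text
time_s: 16.72
ee_pos: [0.5516, -0.2596, 0.1271]
tool_rot: [[0.42, 0.907, -0.003], [0.907, -0.42, 0.0], [-0.001, -0.003, -1.0]]
ft_force: [0.5, 0.4, -3.9]
gripper_width: 0.0124
finger_force: 78.6
```

move_arm(
  increments=[
    [0, 0, 0, 0, 0, 0],
    [0, 0, 0, 0, 0, 0],
    [0, 0, 0, 0, 0, 0],
    [0, 0, 0, 0, 0, 0],
    [0, 0, 0, 0, 0, 0],
    [0, 0, 0, 0, 0, 0],
  ],
)

```text
time_s: 17.22
ee_pos: [0.5539, -0.2559, 0.1288]
tool_rot: [[0.415, 0.91, -0.0], [0.91, -0.415, 0.0], [0.0, -0.0, -1.0]]
ft_force: [-0.5, -0.9, -4.5]
gripper_width: 0.0123
finger_force: 78.6
```

```bash
python3 - <<'E'
from m import *
s=telemetry.get_state();print(s['ee_pos'],s['gripper_width'],s['ft_force'])
print(inc([.5505,-.2617,.064],-.377-1.1934+1.138))
a=[]
for n,x,y in(('top',340,150),('scene',340,150)):
    p,d=snap(n);k=5
    c=cv2.resize(p[y:y+95,x:x+80],None,fx=k,fy=k,interpolation=cv2.INTER_CUBIC)
    for i in range(0,80,10): cv2.putText(c,str(x+i),(i*k,8),0,.3,(0,255,255),1)
    for i in range(0,95,10): cv2.putText(c,str(y+i),(0,i*k+4),0,.3,(0,255,255),1)
    a.append(c)
cv2.imwrite('pics/g6.png',np.hstack(a))
E
```

```text
[ 0.5539 -0.2559  0.1288] 0.012326863098707922 [-0.5149 -0.8627 -4.5454]
[-0.0269 -0.0028  0.2591 -0.     -0.0001  0.0012]
```

View pics/g6.png

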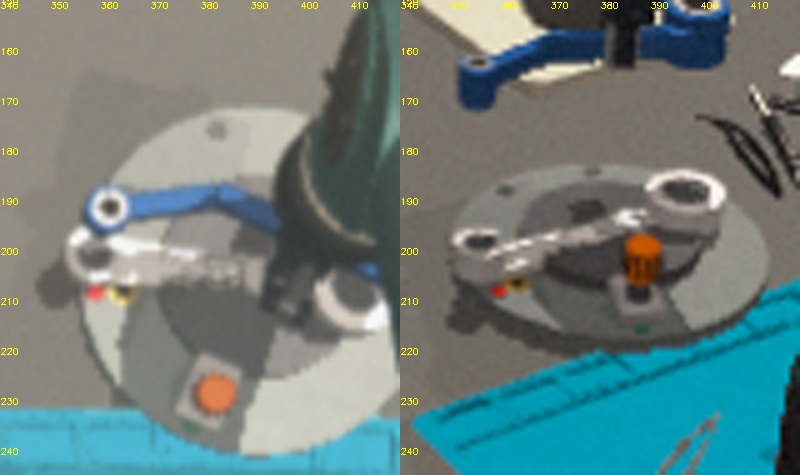

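The lever is held level above the nest. Its eye is at (109,207) in the top crop and (478,63) in the scene crop.

```bash
python3 - <<'E'
from m import *
T=lambda *a:np.array(a)-.4
P,err=tri('top',T(361.8,191.4),'scene',T(355.6,162.6));print('eye top',P,err)
s=telemetry.get_state();R=s['tool_rot'];yt=np.arctan2(R[1,1],R[0,1]);yaw=yt+.377+1.1934
e=s['ee_pos'];c,q=np.cos(yaw),np.sin(yaw);M=np.array([[c,-q],[q,c]])
print('pred eye',e[:2]+M@E_,'z',e[2]+.0306+.03,'yaw',yaw)
print('target eye/boss',np.array([.5505,-.2617])+np.array([[np.cos(1.138),-np.sin(1.138)],[np.sin(1.138),np.cos(1.138)]])@np.c_[E_,B])
E
```

```text
eye top [ 0.5642 -0.1501  0.1898] 7.19413047355791e-05
pred eye [ 0.5646 -0.1514] z 0.1893831806693974 yaw 1.1410450481446837
target eye/boss [[ 0.5616 -0.2703]
 [ 0.6555 -0.3194]]
```

move_arm(
  increments=[
    [-0.013, -0.002, 0.02, 0, 0, 0],
    [-0.027, -0.003, 0.06, 0, 0, 0.001],
    [-0.027, -0.003, 0.11, 0, 0, 0.001],
    [-0.027, -0.003, 0.16, 0, 0, 0.001],
    [-0.027, -0.003, 0.2, 0, 0, 0.001],
    [-0.027, -0.003, 0.235, 0, 0, 0.001],
    [-0.027, -0.003, 0.25, 0, 0, 0.001],
    [-0.027, -0.003, 0.256, 0, 0, 0.001],
    [-0.027, -0.003, 0.26, 0, 0, 0.001],
    [-0.027, -0.003, 0.26, 0, 0, 0.001],
  ],
)

```text
time_s: 18.15
ee_pos: [0.5506, -0.2628, 0.0638]
tool_rot: [[0.42, 0.908, 0.001], [0.908, -0.42, -0.0], [0.0, 0.001, -1.0]]
ft_force: [0.5, -0.6, -2.9]
gripper_width: 0.0122
finger_force: 78.6
```

move_arm(
  increments=[
    [0, 0, 0, 0, 0, 0],
    [0, 0, 0, 0, 0, 0],
    [0, 0, 0, 0, 0, 0],
    [0, 0, 0, 0, 0, 0],
    [0, 0, 0, 0, 0, 0],
    [0, 0, 0, 0, 0, 0],
    [0, 0, 0, 0, 0, 0],
    [0, 0, 0, 0, 0, 0],
  ],
)

```text
time_s: 18.82
ee_pos: [0.5502, -0.2628, 0.0637]
tool_rot: [[0.42, 0.908, -0.0], [0.908, -0.42, -0.0], [-0.0, -0.0, -1.0]]
ft_force: [0.0, -0.2, -4.9]
gripper_width: 0.0122
finger_force: 78.6
```

```bash
python3 - <<'E'
from m import *
s=telemetry.get_state();print(s['ee_pos'],s['gripper_width'],s['ft_force'],abs(s['joint_velocities']).max())
print(inc([.5505,-.2617,.064],-.377-1.1934+1.138))
p,d=snap('top');c=cloud('top',d);h=cv2.cvtColor(p,cv2.COLOR_BGR2HSV)
m=(h[...,0]>100)&(h[...,0]<125)&(h[...,1]>120)&(c[...,2]>.08)&(c[...,2]<.15)&(abs(c[...,1]+.2)<.15);q=c[m]
print(len(q),q.min(0),q.max(0))
p,d=snap('scene');c=cloud('scene',d);h=cv2.cvtColor(p,cv2.COLOR_BGR2HSV)
m=(h[...,0]>100)&(h[...,0]<125)&(h[...,1]>120)&(c[...,2]>.06)&(c[...,2]<.16)&(abs(c[...,1]+.25)<.13)&(abs(c[...,0]-.55)<.1);q=c[m];Q=q[q[:,1]>-.18];W=q[q[:,1]<-.28]
for A in(q,Q,W):print(len(A),A.min(0),A.max(0))
E
```

```text
[ 0.5502 -0.2628  0.0637] 0.012217650368754654 [ 0.0221 -0.1626 -4.8956] 0.000781935134133282
[ 0.0044 -0.0008 -0.0013 -0.      0.     -0.0003]
84 [ 0.5239 -0.3071  0.0863] [ 0.8784 -0.0645  0.136 ]
317 [ 0.5155 -0.3397  0.0974] [ 0.5739 -0.1422  0.147 ]
57 [ 0.5447 -0.1792  0.0998] [ 0.5671 -0.1422  0.1263]
140 [ 0.516  -0.3397  0.0974] [ 0.5604 -0.2804  0.1376]
```

```bash
python3 -c "
from cell import order
print(order.job_done())"
```

```text
the job is handed in; nothing more can be done
None
```

I handed the job in at about 19 s: the head is indexed at the green hole with the plunger home, and the lever is held level and still about 43 mm above the nest, within about 2 mm of lined up by my measurements (no verdict was returned).

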